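# Fit the sprung hold-down bar on the plate shaker

## Robot

A 6-joint arm with a two-finger parallel gripper is mounted at the origin on a cart in front of the work surface, level with it; the furniture and walls round the work are solid. World frame = base frame: x ahead of the robot, y to its left, z up, the work surface at z = 0. Lengths are in mm, angles in rad, forces in N, time in s.
With the tool pointing down it reaches from about 350 to 975 mm from the base axis. Payload 7.1 kg.
Tool frame: the origin (TCP) lies between the finger pads; the fingertips stand 19 mm ahead of it and the grasp point (between the pads) is the TCP; y points along the fingers, z is the direction in which the jaws open and shut, and the axes are right-handed (so a half turn about y gives the same grasp; the last joint's range is limited). The gripper opens to 88 mm and grips with 3 to 60 N. Pads are 20 mm wide; open, the fingers measure 115 mm over their backs; the gripper's body (75 mm by 178 mm) begins 61 mm behind the grasp point.
Start: joints at [-1.163, 0.423, 1.63, -0, 1.089, -0.019], TCP at [258.74, -568.91, 241.675] pointing down, gripper open.
Joint ranges: [-3, 3], [-0.9, 2.11], [0.09, 2.58], [-1.31, 4.45], [0.11, 2.69], [-2.54, 2.54]. Speed limits (rad/s): [2.39, 2.39, 3.01, 3.14, 3.14, 3.14].

## Interface

Orientations are given as a rotation vector (axis times angle).
In Python, from workcell import ctrl gives the robot as it stands.
- The arm moves only by the tool servo_tool, never from a script. Its argument "moves" is text: rows parted by semicolons, each of 6 numbers parted by spaces: the shift along the world's x, y, z in m, then the turn, a rotation vector about the world's x, y, z in degrees. A call has 1 to 8 rows; each row is the pose to reach, as a shift and turn from the pose commanded when the call began; what a row does not reach only later rows make up. A row lasts 1/8 s, in which the tool goes at most 62.5 mm and 10.7 degrees, less where a joint would pass 70% of its speed; a pose out of reach is approached as far as the arm can. A call with a gripper value outside its range is refused whole. "hand" is the closure in counts, from 0 (fully open) to 255 (shut), set as the call begins (left out, the last holds). The fingers move at their own pace and stop on an object; the grip force is fixed at half the most. Time passes only in rows, so rows that repeat a pose let the fingers close. It gives the time, the measured TCP pose, the force and the opening at its end, in the units of the state.
- ctrl.get_obs(): the state, without advancing time (a new reading comes with each control period).
- ctrl.get_image(name): name is "side" or "top"; returns a dict with "pixels" (400x640x3 uint8, red, green, blue), "depth" (400x640 float32, mm along the optical axis (not along the pixel's ray), 0 where there is no reading), "vertical_fov" (degrees; the focal length in pixels is half the picture's height over the tangent of half this angle, whatever the lens; pixels are square), "cx", "cy" (the principal point, pixels), "xyz" and "attitude" of the camera in the world. Camera axes: x right, y up, looking along -z (the intrinsics and any distortion apply to the point x, -y, -z); pixel columns grow to the right and rows downward; lengths in mm; the calibration is good to about 2 mm. A picture is of the moment at which its call begins.
- ctrl.close_job(): hands the job in, once; it reports no verdict.
The state is a dict: "t": time; "qpos": joint angles; "qvel": joint speeds; "joint_torque": joint torques, N m; "ee_pos": TCP position; "orientation": TCP orientation; "ft_force": force on the tool from outside, world axes, zero at the start; "moment": the same for the moment, N m; "width": finger opening in mm.
Only numpy, scipy, OpenCV 4.12 (cv2) and the standard library are available. Lean on these libraries where they do the work, as an engineer would, in place of code of your own. Each camera call takes 0.05 s, during which the arm holds its last target.

## Task

Fit the longer of the two sprung bars across the plate on the shaker: pinch its two upright tabs together so that its end tongues draw in, lower it between the two slotted end posts onto their ledges, and let go so that both tongues spring out into the recesses of the posts. Leave the shorter bar where it lies.

Things in the scene. Friction and masses are not known exactly. Their poses are not given: they have to be found in the camera images.
- long_bar_center (a point): The longer sprung bar, lying tabs up on the worktop: aluminium body 130 long (y), 30 wide, 14 high, a flat steel tongue out of each end, 200 from tip to tip; 0.15 to 0.22 kg. Two steel tabs stand up from it, 24 wide (x), 5 thick (y), tops 57 above the underside, outer faces 64 apart. Point: midway between the tabs, 28 above the underside. y along the bar, z up; the same either way round.
- long_bar: The longer bar's body; origin in the centre of its underside, axes as above. Each tab is fixed to the tongue on its side: pinching the tabs together draws the tongues in by up to 16 mm each, against a spring of 4 N (free) to 8.4 N (fully in) a side. Fully in, the tabs are 32 mm apart outside and the bar is 168 mm from tip to tip. Let go, they spring out again.
- long_bar_tip_a (a point): Centre of the end face of the longer bar's tongue on its +y side, 3 mm above the bar's underside; moves with the tongue. Tongues are 16 mm wide, 6 mm thick, flush with the bar's underside.
- long_bar_tip_b (a point): The same on the longer bar's -y side.
- short_bar_center (a point): A shorter bar of the same make, 146 mm from tip to tip, body 100 mm long: too short for this shaker, stays where it lies. Point and axes as on the longer bar.
- shaker_seat (a point): White plate shaker, 152 (x) x 240 (y) mm, fixed on the worktop, a microplate on it (plate top 63 mm above the worktop). A steel post 74 wide (x) at each end, +y and -y: inner faces 180 apart, tops 96 above the worktop, rims flared to about 189 apart. Point: midway between the posts, level with their ledges (65 above the worktop), where the middle of the bar's underside belongs. y from post to post, z up.
- shaker: The shaker's body; origin in the centre of its underside on the worktop, 65 mm below the point above, same axes. Each post's inner face has a recess 8 mm deep (recess backs 196 mm apart), 52 mm wide (x), 16 mm high, floor 65 mm above the worktop, under a lip. The floor runs on inwards as a ledge 20 mm deep on which the bar's tongues rest.

How it is judged:
By the outcome, as a careful person would: the job done as asked, in the order asked, and still so for the second after the job is handed in, with the robot touching nothing.
It also fails if it takes over 40 s, if anything falls off the work surface, if the arm or the gripper's body presses on something with over 40 N, if the wrist force passes 120 N, or if a joint passes its speed limit or range.

## Working session

There is one attempt and no reset: what is moved stays moved. The work goes in short steps, Python scripts to look and compute and a tool call to move; the robot and the scene stay as the last step left them, time stands still between calls to the robot, and variables do not carry over. Pictures are saved under pics/ and viewed, and the job is handed in when it is done.

Besides the shell and the picture viewer there is one more tool, called after "Emit:" as name(argument=value, ...), one argument or row to a line, values as JSON. servo_tool: Moves the arm, as the interface text tells. Its arguments: {"type":"object","properties":{"moves":{"type":"string"},"hand":{"type":"number"}},"required":["moves"]}

```bash
mkdir -p pics; ls
cat > h.py <<'E'
import numpy as np,cv2,pickle
from workcell import ctrl
E
python3 - <<'E'
from h import *
print(ctrl.get_obs())
for n in ("top","side"):
    d=ctrl.get_image(n); pickle.dump(d,open(f"{n}0.pkl","wb"))
    print(n,{k:v for k,v in d.items() if k not in("pixels","depth")})
    cv2.imwrite(f"pics/{n}0.png",d["pixels"][:,:,::-1])
E
```

```text
pics
{'t': 0.0, 'qpos': array([-1.16298296e+00,  4.23861964e-01,  1.63068806e+00, -2.22315770e-05,
        1.08862292e+00, -1.90237339e-02]), 'qvel': array([-0.00156945,  0.00062603,  0.00051043, -0.00168339, -0.00110392,
        0.00105501]), 'joint_torque': array([ 2.54042301e-03, -5.44624507e+01, -2.73666787e+01,  6.45077974e-02,
        2.27211986e-02, -1.29137024e-04]), 'ee_pos': array([ 258.53757163, -568.42915597,  240.88926314]), 'orientation': array([-0.43069663,  1.98735156, -1.98420882]), 'ft_force': array([ 0.28908427, -0.36071044, -0.3614578 ]), 'moment': array([ 0.04765172,  0.0467537 , -0.00082556]), 'width': 87.94224312876054}
top {'vertical_fov': 46.92644017187887, 'cx': 317.92793030556766, 'cy': 203.68914907699806, 'xyz': array([ 257.77500444,  155.63201753, 1197.9076553 ]), 'attitude': array([ 0.1658629 , -0.16877644, -1.59936468])}
side {'vertical_fov': 57.53327019340227, 'cx': 316.2970132685069, 'cy': 202.00300960321965, 'xyz': array([-13.86609876, 907.55372433, 534.39631196]), 'attitude': array([ 0.41212787, -1.35919329, -2.22090382])}
```

View pics/top0.png

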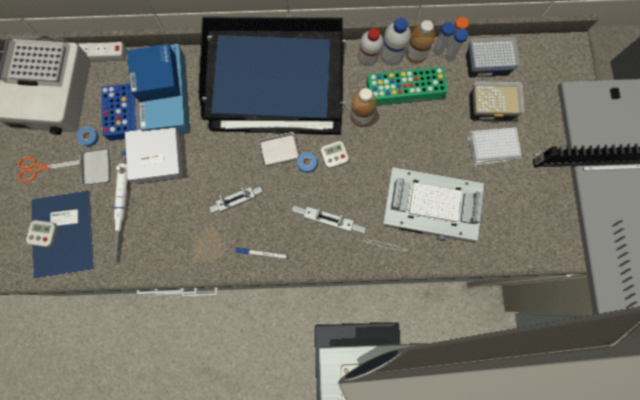

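View pics/side0.png

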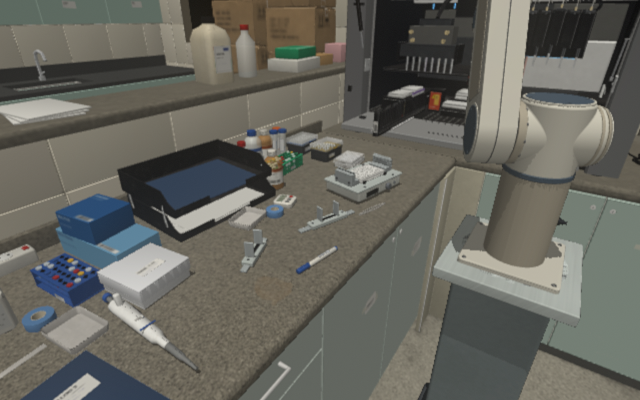

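The top view shows the short bar near pixel (236,199), the long bar near (328,218) and the shaker near (434,203). I'll measure these with depth.

```bash
cat >> h.py <<'E'
from scipy.spatial.transform import Rotation as R
def cam(d):
    f=200/np.tan(np.radians(d["vertical_fov"]/2)); return f,R.from_rotvec(d["attitude"]).as_matrix(),d["xyz"]
def ray(d,u,v):
    f,M,o=cam(d); u=np.asarray(u,float);v=np.asarray(v,float)
    r=np.stack([(u-d["cx"])/f,-(v-d["cy"])/f,-np.ones_like(u)],-1)
    return o,r@M.T
def cloud(d):
    v,u=np.mgrid[:400,:640]; o,r=ray(d,u,v); return o+r*d["depth"][...,None]
def onz(d,u,v,z):
    o,r=ray(d,u,v); return o+r*((z-o[2])/r[...,2])[...,None]
def proj(d,P):
    f,M,o=cam(d); q=(np.asarray(P,float)-o)@M; return np.stack([d["cx"]+f*q[...,0]/-q[...,2], d["cy"]-f*q[...,1]/-q[...,2]],-1)
E
python3 - <<'E'
from h import *
d=pickle.load(open("top0.pkl","rb"));P=cloud(d)
for u,v in [(236,199),(328,218),(434,203),(300,250),(400,270),(200,240),(398,195),(472,207)]: print(u,v,P[v,u].round(1))
s=pickle.load(open("side0.pkl","rb"));Q=cloud(s)
for u,v in [(325,222),(300,245),(360,180),(400,172),(325,345)]: print(u,v,Q[v,u].round(1))
def crop(d,x0,y0,w,h,k,n):
    c=d["pixels"][y0:y0+h,x0:x0+w,::-1]; cv2.imwrite(n,cv2.resize(c,None,fx=k,fy=k,interpolation=cv2.INTER_CUBIC))
crop(d,280,160,220,90,3.6,"pics/tc.png"); crop(s,220,140,200,140,4,"pics/sc.png")
# height map crop
z=P[160:250,200:500,2]; c=np.clip(z*2,0,255).astype(np.uint8)
cv2.imwrite("pics/tz.png",cv2.resize(c,None,fx=2.6,fy=2.6,interpolation=cv2.INTER_NEAREST))
E
```

```text
236 199 [533.3 364.6  12.2]
328 218 [473.5 124.   13.9]
434 203 [ 493.3 -142.8   63.9]
300 250 [394.2 199.9  -1.7]
400 270 [333.3 -56.4   0.5]
200 240 [429.  459.8   3.2]
398 195 [511.5 -49.2  88.7]
472 207 [ 479.4 -236.8   65.2]
325 222 [466.5 148.2  10.6]
300 245 [467.3 267.8  -1.8]
360 180 [477.7 -79.5  55.9]
400 172 [ 404.1 -239.8   46.6]
325 345 [ 327.6  358.8 -196.8]
```

View pics/tc.png

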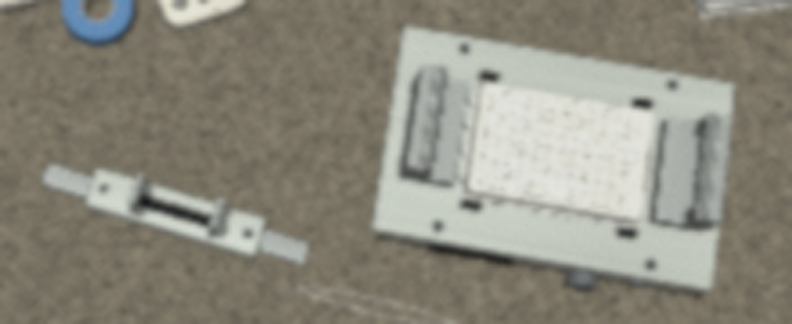

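View pics/sc.png

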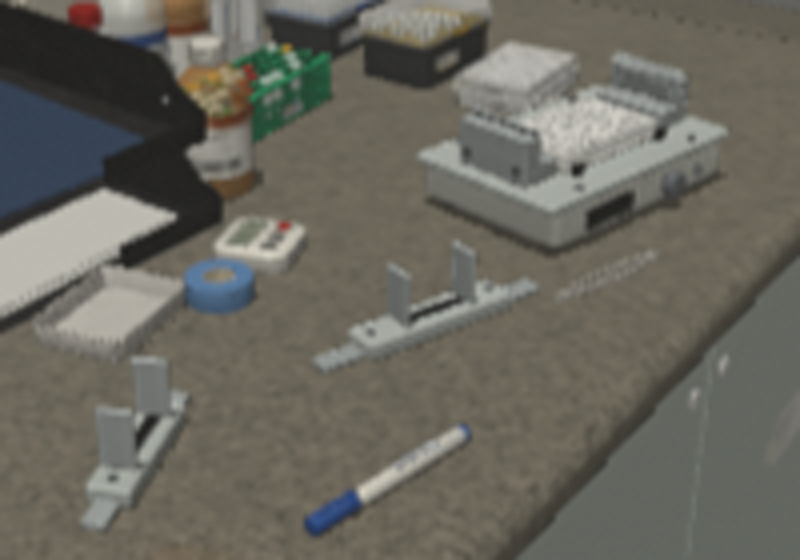

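View pics/tz.png

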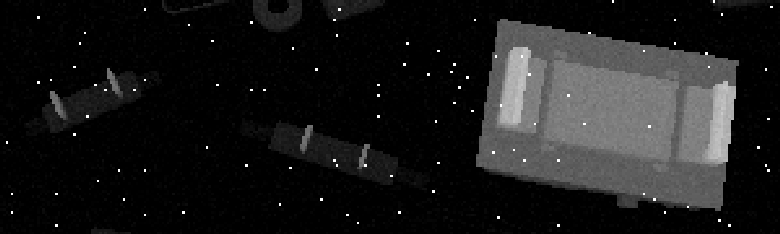

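Run:
```python
from h import *
o=ctrl.get_obs(); M=R.from_rotvec(o["orientation"]).as_matrix(); print(M.round(3)); 
print("jaw yaw",np.degrees(np.arctan2(M[1,2],M[0,2])))
d=pickle.load(open("top0.pkl","rb"));P=cloud(d);z=cv2.medianBlur(P[...,2].astype(np.float32),3)
P[...,2]=z
def rect(m,name):
    n,l,st,c=cv2.connectedComponentsWithStats(m.astype(np.uint8)); 
    k=1+np.argmax(st[1:,4]); q=P[l==k]; r=cv2.minAreaRect(q[:,:2].astype(np.float32)); print(name,st[k,4],r,"z",np.median(q[:,2]).round(1))
    return q
roi=np.zeros(z.shape,bool); roi[165:245,380:490]=1
print(np.histogram(z[roi],bins=np.arange(-5,105,5)))
rect(roi&(z>25),"shaker")
L=roi.copy();L[:,430:]=0; Rr=roi.copy();Rr[:,:440]=0
a=rect(L&(z>85),"postL");b=rect(Rr&(z>85),"postR")
for s in (a,b): print(s.mean(0).round(1), np.percentile(s[:,2],[5,50,95]))
bz=np.median(z[255:275,320:400]),np.median(z[225:235,330:370]);print("bench z",bz)
roi[:]=0; roi[195:245,285:372]=1
rect(roi&(z>7),"bar body")
g=roi&(z>30); n,l,st,c=cv2.connectedComponentsWithStats(g.astype(np.uint8))
for k in range(1,n): print("tab",st[k],P[l==k].mean(0).round(1),P[l==k][:,2].max())
# colour mask
px=d["pixels"].astype(int); gr=px.mean(2); m=(px[...,2]>px[...,0]-4)&(gr>110)&roi
m=cv2.morphologyEx(m.astype(np.uint8),cv2.MORPH_CLOSE,np.ones((5,5)))
n,l,st,c=cv2.connectedComponentsWithStats(m)
k=1+np.argmax(st[1:,4]); v,u=np.nonzero(l==k); print(st[k]); q=onz(d,u,v,8); 
r=cv2.minAreaRect(q[:,:2].astype(np.float32)); print("bar colour",r)
box=cv2.boxPoints(r);print(box)
```

```text
[[-0.91  -0.001  0.414]
 [-0.414  0.001 -0.91 ]
 [-0.    -1.    -0.001]]
jaw yaw -65.54639719235279
(array([2380,  732,    1,   11,   22,   44,   52,   60,   10,  133, 2567,
        222,  169, 1789,  109,   14,   26,   34,  252,  170,    3]), array([ -5,   0,   5,  10,  15,  20,  25,  30,  35,  40,  45,  50,  55,
        60,  65,  70,  75,  80,  85,  90,  95, 100]))
shaker 5610 ((460.2850036621094, -40.122161865234375), (251.24517822265625, 504.17840576171875), 19.483552932739258) z 49.9
postL 211 ((397.29058837890625, 35.50743103027344), (39.77130126953125, 366.05499267578125), 55.471927642822266) z 88.9
postR 214 ((482.6971130371094, -244.0768585205078), (21.96302032470703, 88.32231140136719), 72.4927978515625) z 89.8
[518.2 -48.   89.6] [86.1600647  88.88859558 93.96035767]
[ 475.3 -240.9   90. ] [85.95068321 89.80827332 94.59920082]
bench z (np.float32(-0.78419477), np.float32(0.3356604))
bar body 576 ((390.1558837890625, 163.81719970703125), (131.58432006835938, 230.33096313476562), 63.799495697021484) z 13.0
tab [315 208   5  10  25] [481.4 152.5  49. ] 55.17535400390625
tab [338 216   4   8  17] [461.3  97.1  51.5] 55.843631744384766
[293 206  72  27 460]
bar colour ((473.9739685058594, 122.88925170898438), (195.60214233398438, 29.190174102783203), 72.43049621582031)
[[430.53723   34.05616 ]
 [458.36572   25.244743]
 [517.4107   211.72235 ]
 [489.5822   220.53375 ]]
```

Run:
```python
from h import *
d=pickle.load(open("top0.pkl","rb"));d["depth"]=cv2.medianBlur(d["depth"],3);P=cloud(d);z=P[...,2]
def comp(m):
    n,l,st,c=cv2.connectedComponentsWithStats(m.astype(np.uint8)); k=1+np.argmax(st[1:,4]); return l==k
def rep(n,q):
    r=cv2.minAreaRect(q[:,:2].astype(np.float32)); b=cv2.boxPoints(r)
    e=[b[1]-b[0],b[2]-b[1]]; e=max(e,key=np.linalg.norm); a=np.degrees(np.arctan2(e[1],e[0]))%180
    w=np.linalg.eigh(np.cov(q[:,:2].T))[1][:,1]; pa=np.degrees(np.arctan2(w[1],w[0]))%180
    print(n,len(q),"rect c",np.round(r[0],1),np.round(r[1],1),"ang",a.round(1),"| mean",q.mean(0).round(1),"pca",pa.round(1))
roi=np.zeros(z.shape,bool); roi[165:245,380:490]=1
m=comp(roi&(z>30)); v,u=np.nonzero(m); rep("shaker depth on z50",onz(d,u,v,50)); rep("deck pts",P[roi&(z>44)&(z<53)])
L=roi.copy();L[:,430:]=0; Rr=roi.copy();Rr[:,:440]=0
a=P[comp(L&(z>82))];b=P[comp(Rr&(z>82))]; rep("pL",a);rep("pR",b)
rep("plate",P[comp(roi&(z>58)&(z<70))])
dd=a.mean(0)-b.mean(0); print("mid",((a+0).mean(0)+b.mean(0))/2,np.degrees(np.arctan2(dd[1],dd[0])),np.linalg.norm(dd))
roi[:]=0; roi[195:245,285:372]=1
rep("body",P[comp(roi&(z>7)&(z<25))])
px=d["pixels"].astype(int); gr=px.mean(2)
print(px[218:226,:][:, [295,300,305,320,355,362]].tolist()[0])
for t in (95,105,115,125):
    m=(px[...,2]>px[...,0]-8)&(gr>t)&roi; m=comp(cv2.morphologyEx(m.astype(np.uint8),cv2.MORPH_CLOSE,np.ones((5,5))))
    v,u=np.nonzero(m); rep(f"bar col{t}",onz(d,u,v,7))
n,l,st,c=cv2.connectedComponentsWithStats((roi&(z>25)).astype(np.uint8))
T=[P[l==k].mean(0) for k in range(1,n) if st[k,4]>8]; print(np.round(T,1),np.mean(T,0))
```

```text
shaker depth on z50 5558 rect c [ 490.5 -143.5] [240.4 164.6] ang 77.6 | mean [ 494.8 -144.7   50. ] pca 77.6
deck pts 2774 rect c [ 497.9 -146.1] [240.1 152. ] ang 77.3 | mean [ 493.7 -139.4   47.4] pca 76.0
pL 224 rect c [519.1 -49.5] [18.6 74.2] ang 167.7 | mean [518.6 -48.7  89.3] pca 167.7
pR 228 rect c [ 477.  -242.5] [19.  74.4] ang 166.5 | mean [ 476.5 -241.    89.6] pca 167.7
plate 1477 rect c [ 497.6 -145.8] [121.5  80.4] ang 77.8 | mean [ 496.9 -145.1   62.3] pca 77.6
mid [ 497.50522934 -144.80304101   89.41343253] 77.65125512028312 196.8546554045202
body 530 rect c [474.3 124.2] [131.2  32.5] ang 70.8 | mean [472.4 124.   12.6] pca 70.9
[[122, 116, 99], [126, 119, 104], [114, 112, 102], [126, 130, 124], [114, 107, 93], [124, 118, 101]]
bar col95 728 rect c [474.9 122.6] [199.4  34.2] ang 71.1 | mean [473.  123.1   7. ] pca 70.6
bar col105 727 rect c [474.9 122.6] [199.4  34.2] ang 71.1 | mean [473.  123.1   7. ] pca 70.6
bar col115 726 rect c [474.9 122.6] [199.4  34.2] ang 71.1 | mean [473.  123.2   7. ] pca 70.6
bar col125 722 rect c [475.1 122.5] [199.4  34.1] ang 70.6 | mean [473.  122.9   7. ] pca 70.5
[[481.9 152.2  46.7]
 [461.7  96.9  51.5]] [471.8068428  124.57175316  49.1213368 ]
```

Run:
```python
from h import *
for n in("top","side"):
    d=pickle.load(open(n+"0.pkl","rb"));d["depth"]=cv2.medianBlur(d["depth"],5);P=cloud(d).reshape(-1,3);P=P[d["depth"].ravel()>0]
    print(n,"rows y, cols x150..750: max z")
    for y in range(-800,300,50):
        r=[]
        for x in range(150,800,50):
            s=P[(abs(P[:,0]-x-25)<25)&(abs(P[:,1]-y-25)<25)]
            r.append(int(np.percentile(s[:,2],98)) if len(s)>5 else -999)
        print(y,r)
```

```text
top rows y, cols x150..750: max z
-800 [-999, -999, -999, -999, -999, -999, -999, -999, -999, -999, -999, -999, -999]
-750 [-893, -999, -999, -999, -999, -999, -999, -999, -999, -999, -999, -999, -999]
-700 [-266, -231, -233, -232, -999, -999, -999, -999, -999, 111, 112, 111, 111]
-650 [-897, -898, -899, 111, 112, 111, 112, 112, 164, 112, 111, 121, 122]
-600 [-898, 113, 112, 112, 111, 112, 111, 112, 206, 113, 111, 111, 111]
-550 [-898, 112, 112, 111, 111, 111, 111, 112, 206, 112, 112, 111, 111]
-500 [-897, 111, 111, 111, 111, 111, 111, 111, 206, 112, 111, 111, 111]
-450 [-898, -898, -898, 0, 0, 0, 0, 0, 206, 2, 1, 1, 64]
-400 [-898, -898, -897, 0, 0, 0, 0, 0, 209, 29, 29, 66, 66]
-350 [-897, -897, -898, 0, 0, 0, 0, 0, 0, 29, 29, 66, 66]
-300 [-898, -898, -899, 0, 0, 45, 87, 89, 1, 29, 28, 65, 66]
-250 [-897, -898, -898, 0, 0, 89, 92, 90, 47, 0, 0, 0, 0]
-200 [-801, 734, -896, 0, 0, 56, 63, 63, 48, 0, 0, 0, 0]
-150 [-800, 797, -897, 0, 0, 47, 63, 63, 51, 0, 0, 0, 30]
-100 [813, 820, -898, 0, 0, 47, 68, 91, 86, 2, 0, 0, 43]
-50 [722, -898, -896, 0, 0, 45, 90, 89, 48, 0, 0, 89, 105]
0 [
[... 1123 characters left out ...]
-999, 25, 25, 62, 62]
-250 [-897, -901, -901, -3, -2, 84, 89, 89, 45, -999, 1, -2, -2]
-200 [-796, -901, -901, -3, -2, 52, 61, 60, 45, -999, -2, -2, 0]
-150 [-135, 562, -901, -3, -1, 44, 61, 62, -999, 3, -1, -2, 1]
-100 [564, 566, -901, -2, 0, 45, 80, 90, 86, 2, -2, -1, 39]
-50 [562, -999, -999, -3, 0, 43, 86, 86, 71, -2, -2, 2, 4]
0 [560, -999, -999, -2, -2, 2, 2, 1, -2, -1, -2, 114, 131]
50 [446, -999, -999, -2, -1, 10, 49, 2, -1, 15, 16, 108, 134]
100 [-999, -999, -999, -2, -2, -1, 45, 1, -1, 14, 15, 91, 80]
150 [-999, -999, -999, -2, -1, -1, 47, 10, -1, 16, 15, 91, 81]
200 [-999, -999, -999, -2, 7, -1, 1, 3, -1, 11, 12, 79, 81]
250 [-999, -999, -999, -2, 9, -1, -1, -1, 1, 11, 11, 79, 81]
```

Emit:
servo_tool(
  moves="0.01 0.03 0 0 0 -3; 0.03 0.085 0 0 0 -8; 0.045 0.14 0 0 0 -14; 0.06 0.195 0 0 0 -20; 0.08 0.25 0 0 0 -26; 0.095 0.305 0 0 0 -32; 0.11 0.36 0 0 0 -38; 0.13 0.415 0 0 0 -43.8",
  hand=0,
)

```text
t: 1.1
ee_pos: [388.7, -152.1, 241.7]
orientation: [-0.351, -2.036, 2.036]
ft_force: [0.5, 0.3, 0.4]
width: 87.7
```

Emit:
servo_tool(
  moves="0.015 0.05 -0.01 0 0 0; 0.03 0.1 -0.03 0 0 0; 0.045 0.15 -0.05 0 0 0; 0.06 0.2 -0.07 0 0 0; 0.075 0.245 -0.09 0 0 0; 0.085 0.277 -0.1 0 0 0; 0.085 0.277 -0.1 0 0 0; 0.085 0.277 -0.1 0 0 0",
)

```text
t: 2.1
ee_pos: [473.2, 122.6, 141.6]
orientation: [-0.346, -2.038, 2.039]
ft_force: [0.2, 0.2, -0.8]
width: 87.7
```

```bash
cat >> h.py <<'E'
def st():
    o=ctrl.get_obs(); M=R.from_rotvec(o["orientation"]).as_matrix()
    print("t",round(o["t"],2),"pos",o["ee_pos"].round(1),"yaw",np.degrees(np.arctan2(M[1,2],M[0,2])).round(2),"down",M[:,1].round(3),"w",round(o["width"],1),"F",o["ft_force"].round(1),"q",o["qpos"].round(2))
def snap(n,tag,x0,y0,w,h,k):
    d=ctrl.get_image(n); pickle.dump(d,open(f"{n}{tag}.pkl","wb"))
    c=d["pixels"][y0:y0+h,x0:x0+w,::-1]; cv2.imwrite(f"pics/{n}{tag}.png",cv2.resize(c,None,fx=k,fy=k,interpolation=cv2.INTER_CUBIC)); return d
E
python3 - <<'E'
from h import *
st(); snap("side","1",220,100,200,150,4); st()
E
```

```text
t 2.1 pos [473.2 122.6 141.6] yaw -109.32 down [-0.001 -0.    -1.   ] w 87.7 F [ 0.2  0.2 -0.8] q [ 0.23  0.38  2.   -0.    0.77  2.14]
t 2.15 pos [473.3 122.3 141.8] yaw -109.38 down [-0. -0. -1.] w 87.5 F [-0.5 -0.9  0.3] q [ 0.23  0.38  2.   -0.    0.77  2.14]
```

View pics/side1.png

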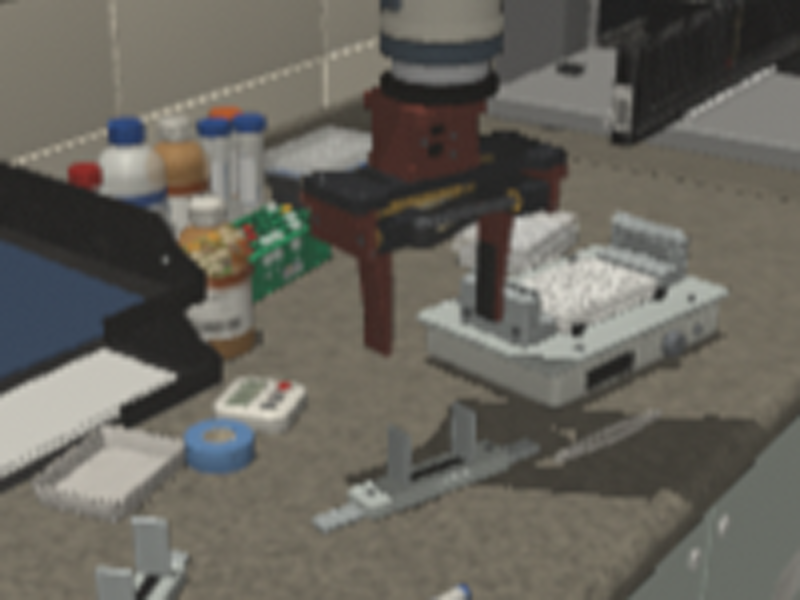

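The side view shows the open jaws straddling the bar's tabs and in line with them, with the tabs at crop (400,460) and (462,430). Descending.

Emit:
servo_tool(
  moves="0 0 -0.025; 0 0 -0.05",
)

```text
validation failed for argument at $.mo...
```

Emit:
servo_tool(
  moves="0 0 -0.025 0 0 0; 0 0.001 -0.05 0 0 0; 0 0.001 -0.075 0 0 0; 0 0.001 -0.09 0 0 0; 0 0.001 -0.1 0 0 0; 0 0.001 -0.104 0 0 0; 0 0.001 -0.104 0 0 0; 0 0.001 -0.104 0 0 0",
)

```text
t: 3.15
ee_pos: [474.1, 124.2, 38.1]
orientation: [-0.348, -2.039, 2.038]
ft_force: [-0.7, 0.2, -0.5]
width: 88.0
```

Run:
```python
from h import *
st(); snap("side","2",250,130,150,110,5.3)
```

```text
t 3.15 pos [474.1 124.2  38.1] yaw -109.34 down [ 0.001  0.    -1.   ] w 88.0 F [-0.7  0.2 -0.5] q [ 0.23  0.58  2.03 -0.    0.54  2.14]
```

View pics/side2.png

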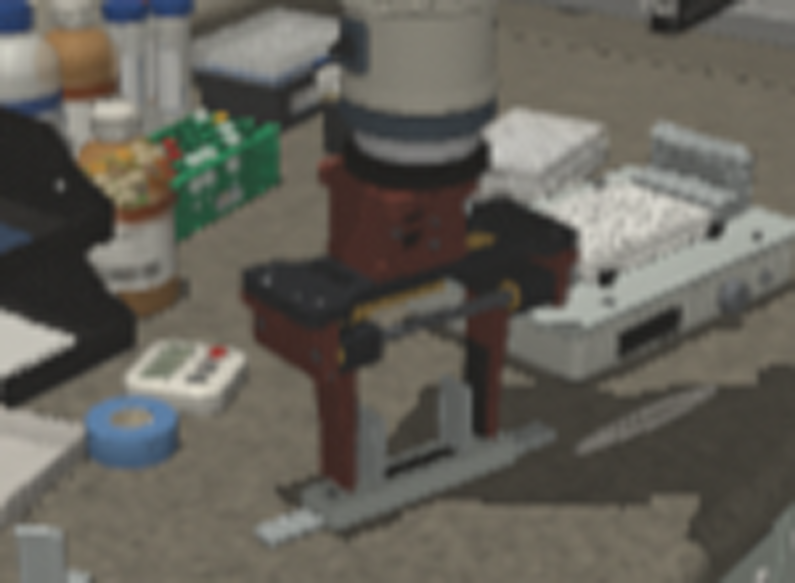

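The fingers are outside both tabs, at crop (338,480) and (490,430), just above the body. Closing (the first, malformed call was refused).

Emit:
servo_tool(
  moves="0 0 0 0 0 0; 0 0 0 0 0 0; 0 0 0 0 0 0; 0 0 0 0 0 0; 0 0 0 0 0 0; 0 0 0 0 0 0; 0 0 0 0 0 0; 0 0 0 0 0 0",
  hand=255,
)

```text
t: 4.2
ee_pos: [473.7, 124.1, 37.9]
orientation: [-0.347, -2.038, 2.038]
ft_force: [-1.2, -0.1, 5.1]
width: 31.4
```

Emit:
servo_tool(
  moves="0 0 0 0 0 0; 0 0 0 0 0 0; 0 0 0.005 0 0 0; 0 0 0.01 0 0 0; 0 0 0.02 0 0 0; 0 0 0.03 0 0 0; 0 0 0.03 0 0 0; 0 0 0.03 0 0 0",
)

```text
t: 5.2
ee_pos: [473.7, 124.1, 67.8]
orientation: [-0.348, -2.038, 2.038]
ft_force: [-0.1, -0.2, -3.3]
width: 31.5
```

Run:
```python
from h import *
st(); snap("side","3",250,130,150,110,5.3)
```

```text
t 5.2 pos [473.7 124.1  67.8] yaw -109.35 down [ 0.  0. -1.] w 31.5 F [-0.1 -0.2 -3.3] q [0.23 0.52 2.02 0.   0.6  2.14]
```

View pics/side3.png

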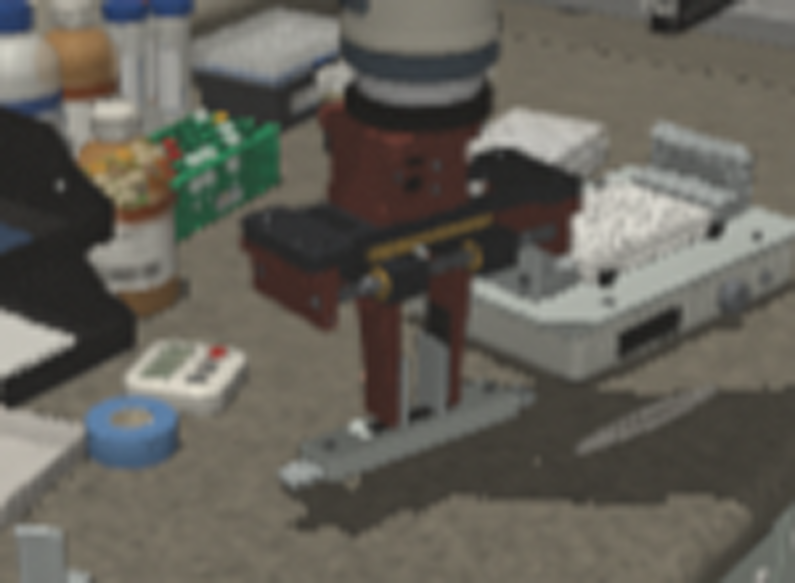

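Held level and fully pinched (31.5 mm). Lifting and moving over the shaker.

Emit:
servo_tool(
  moves="0 0 0.02 0 0 0; 0 0 0.05 0 0 0; 0 0 0.08 0 0 0; 0 -0.005 0.1 0 0 0; 0.002 -0.025 0.105 0 0 0; 0.004 -0.055 0.105 0 0 1.5; 0.007 -0.085 0.105 0 0 2.5; 0.01 -0.115 0.105 0 0 3.5",
)

```text
t: 6.25
ee_pos: [483.4, 8.2, 172.3]
orientation: [-0.287, -2.073, 2.074]
ft_force: [0.6, 0.0, -2.8]
width: 31.3
```

Emit:
servo_tool(
  moves="0.003 -0.03 0 0 0 0.5; 0.006 -0.06 0 0 0 1.5; 0.009 -0.09 0 0 0 2.5; 0.012 -0.12 0 0 0 3.4; 0.014 -0.145 0 0 0 3.4; 0.014 -0.155 0 0 0 3.4; 0.014 -0.155 0 0 0 3.4; 0.014 -0.155 0 0 0 3.4",
)

```text
t: 7.25
ee_pos: [497.4, -145.1, 172.5]
orientation: [-0.229, -2.107, 2.106]
ft_force: [-0.7, 0.3, -2.1]
width: 31.3
```

Run:
```python
from h import *
st(); snap("side","4",290,90,150,110,5.3); snap("top","4",370,140,130,110,5.4);st()
```

```text
t 7.25 pos [ 497.4 -145.1  172.5] yaw -102.42 down [-0.001  0.    -1.   ] w 31.3 F [-0.7  0.3 -2.1] q [-0.31  0.37  1.92  0.    0.86  1.48]
t 7.35 pos [ 497.6 -145.1  172.6] yaw -102.39 down [-0.  0. -1.] w 31.5 F [-1.3 -0.3 -2. ] q [-0.31  0.37  1.92  0.    0.86  1.48]
```

View pics/side4.png

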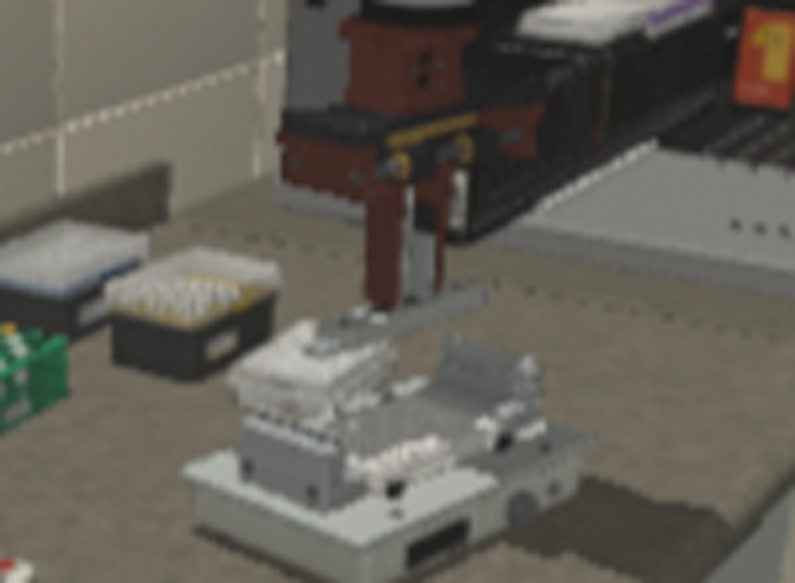

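View pics/top4.png

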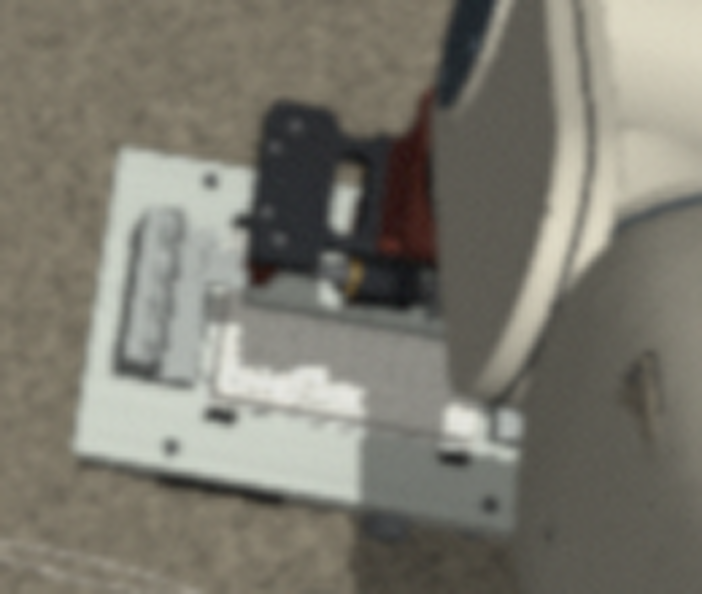

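Run:
```python
from h import *
d=pickle.load(open("side4.pkl","rb"))
c=np.array([497.5,-145.1,135]);a=np.radians(77.6);y=np.array([np.cos(a),np.sin(a),0]);x=np.array([np.sin(a),-np.cos(a),0])
s=np.array([497.7,-145.5,0]); z=np.array([0,0,1])
im=cv2.resize(d["pixels"][90:200,290:440,::-1],None,fx=5.3,fy=5.3,interpolation=cv2.INTER_CUBIC)
def dr(P,col):
    for p in proj(d,np.array(P)): q=(p-[290,90])*5.3+2.2; cv2.circle(im,tuple(int(round(t)) for t in q),3,col,-1)
dr([c+k*84*y+j*8*x+h*z for k in(-1,1) for j in(-1,1) for h in (0,6)],(0,0,255))
dr([c+k*65*y+j*15*x+h*z for k in(-1,1) for j in(-1,1) for h in (0,14)],(0,255,255))
dr([s+k*120*y+j*76*x+48*z for k in(-1,1) for j in(-1,1)],(0,255,0))
dr([s+k*94.5*y+j*37*x+96*z for k in(-1,1) for j in(-1,1)],(255,0,0))
cv2.imwrite("pics/ov4.png",im)
```

```text
(no output)
```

View pics/ov4.png

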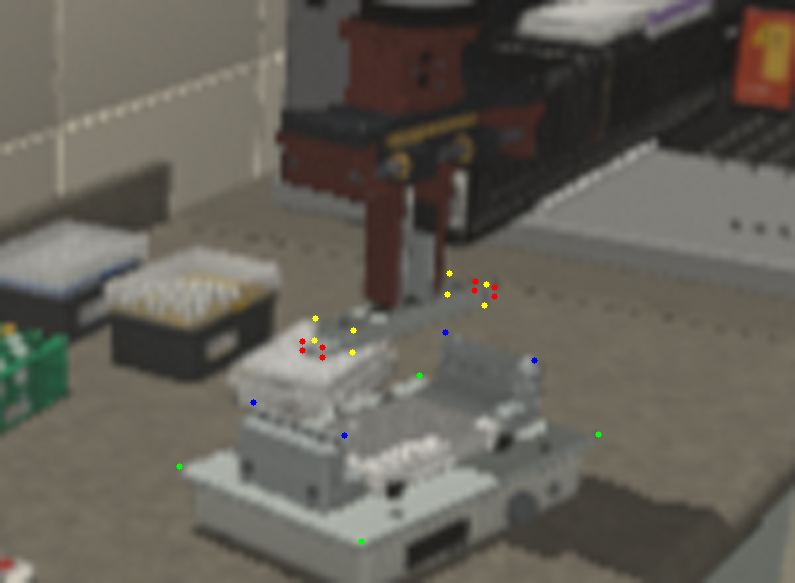

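The overlay agrees with the picture to 2 mm or so (a common offset of 1–2 px), well within the ±6 mm play. Lowering.

Emit:
servo_tool(
  moves="0 0 -0.015 0 0 0; 0 0 -0.03 0 0 0; 0 0 -0.04 0 0 0; 0 0 -0.045 0 0 0; 0 0 -0.05 0 0 0; 0 0 -0.055 0 0 0; 0 0 -0.055 0 0 0",
)

```text
t: 8.22
ee_pos: [497.6, -145.9, 117.5]
orientation: [-0.229, -2.107, 2.106]
ft_force: [0.3, 0.0, -2.3]
width: 31.5
```

Run:
```python
from h import *
st(); snap("side","5",290,110,150,100,5.3)
```

```text
t 8.22 pos [ 497.6 -145.9  117.5] yaw -102.45 down [-0.  0. -1.] w 31.5 F [ 0.3  0.  -2.3] q [-0.31  0.46  1.94  0.    0.74  1.48]
```

View pics/side5.png

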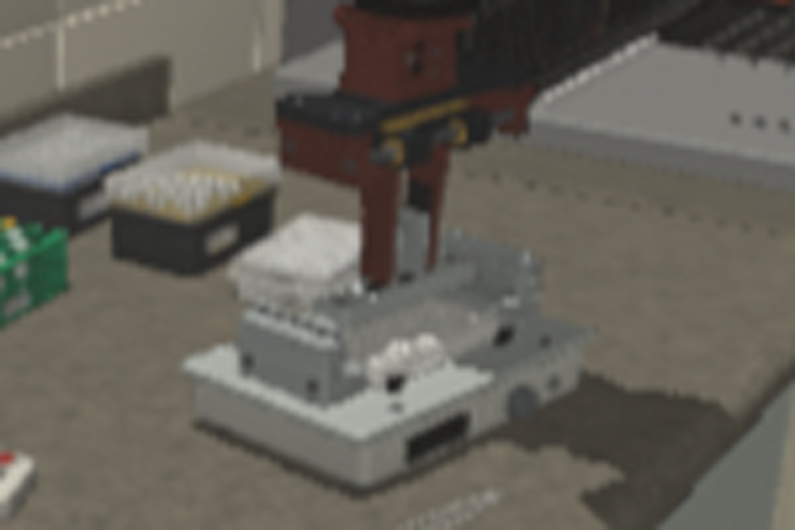

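The bar is between the posts with no contact force. Lowering to the ledges in small steps.

Emit:
servo_tool(
  moves="0 0 -0.004 0 0 0; 0 0 -0.008 0 0 0; 0 0 -0.011 0 0 0; 0 0 -0.013 0 0 0; 0 0 -0.013 0 0 0; 0 0 -0.013 0 0 0",
)

```text
t: 9.02
ee_pos: [497.8, -145.9, 104.7]
orientation: [-0.23, -2.107, 2.107]
ft_force: [-0.8, -0.5, -1.8]
width: 31.3
```

Emit:
servo_tool(
  moves="0 0 -0.001 0 0 0; 0 0 -0.0015 0 0 0; 0 0 -0.002 0 0 0; 0 0 -0.002 0 0 0",
)

```text
t: 9.52
ee_pos: [497.7, -145.9, 102.6]
orientation: [-0.23, -2.107, 2.107]
ft_force: [0.1, -0.4, -1.7]
width: 31.3
```

Emit:
servo_tool(
  moves="0 0 -0.0005 0 0 0; 0 0 -0.001 0 0 0; 0 0 -0.001 0 0 0",
)

```text
t: 9.9
ee_pos: [497.8, -145.9, 102.5]
orientation: [-0.23, -2.107, 2.107]
ft_force: [-2.8, -0.4, 8.5]
width: 31.2
```

Contact at the height expected for the ledges (8.5 N up). Releasing.

Emit:
servo_tool(
  moves="0 0 0 0 0 0; 0 0 0 0 0 0; 0 0 0 0 0 0; 0 0 0 0 0 0; 0 0 0 0 0 0; 0 0 0 0 0 0; 0 0 0 0 0 0; 0 0 0 0 0 0",
  hand=0,
)

```text
t: 10.9
ee_pos: [497.7, -145.9, 101.6]
orientation: [-0.23, -2.107, 2.107]
ft_force: [-0.5, -0.0, -0.3]
width: 87.8
```

Run:
```python
from h import *
st(); snap("side","6",290,110,150,100,5.3)
```

```text
t 10.9 pos [ 497.7 -145.9  101.6] yaw -102.45 down [-0.  0. -1.] w 87.8 F [-0.5 -0.  -0.3] q [-0.31  0.48  1.95  0.    0.71  1.48]
```

View pics/side6.png

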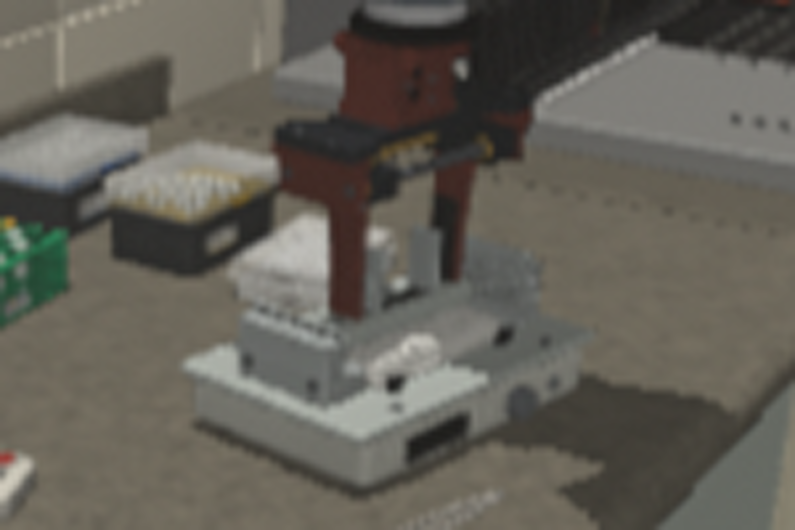

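Jaws open and clear of the tabs. Going straight up, then aside so the top camera can see.

Emit:
servo_tool(
  moves="0 0 0.01 0 0 0; 0 0 0.03 0 0 0; 0 0 0.06 0 0 0; 0 0 0.1 0 0 0; 0 0 0.14 0 0 0; 0 0.05 0.16 0 0 0; 0 0.1 0.16 0 0 0; 0 0.16 0.16 0 0 0",
)

```text
t: 11.95
ee_pos: [497.9, 15.1, 263.0]
orientation: [-0.234, -2.107, 2.107]
ft_force: [1.0, -0.1, 0.6]
width: 87.7
```

Emit:
servo_tool(
  moves="0 0.06 0 0 0 0; 0 0.12 0 0 0 0; 0 0.18 0 0 0 0; 0 0.23 0 0 0 0; 0 0.25 0 0 0 0; 0 0.25 0 0 0 0; 0 0.25 0 0 0 0",
)

```text
t: 12.82
ee_pos: [497.7, 262.7, 261.7]
orientation: [-0.23, -2.105, 2.107]
ft_force: [-1.9, -0.1, 0.0]
width: 87.8
```

Run:
```python
from h import *
st(); snap("side","7",290,110,150,100,5.3); d=snap("top","7",370,150,130,100,6)
d["depth"]=cv2.medianBlur(d["depth"],3);P=cloud(d);q=P.reshape(-1,3)-[497.7,-145.5,0]
a=np.radians(77.6);Y=q@[np.cos(a),np.sin(a),0];X=q@[np.sin(a),-np.cos(a),0];Z=q[:,2]
def z(x0,x1,y0,y1):
    s=(X>x0)&(X<x1)&(Y>y0)&(Y<y1);return np.percentile(Z[s],[10,50,90]).round(1),s.sum()
print("tongues",z(-5,5,70,80),z(-5,5,-80,-70)); print("body ends",z(-12,12,48,62),z(-12,12,-62,-48))
print("ledge",z(20,34,72,88),z(-34,-20,-88,-72))
t=(Z>100)&(Z<130)&(abs(X)<30)&(abs(Y)<60)
for sgn in(1,-1):
    s=t&(Y*sgn>0);print("tab",X[s].mean().round(1),Y[s].mean().round(1),Z[s].max().round(1),s.sum())
b=(Z>73)&(Z<90)&(abs(X)<30)&(abs(Y)<70);print("body",X[b].mean(),Y[b].min(),Y[b].max())
```

```text
t 12.82 pos [497.7 262.7 261.7] yaw -102.49 down [-0.    -0.001 -1.   ] w 87.8 F [-1.9 -0.1  0. ] q [ 0.46  0.31  1.75 -0.    1.08  2.25]
tongues (array([69. , 70.2, 71.4]), np.int64(18)) (array([68.6, 70. , 71.7]), np.int64(16))
body ends (array([76.6, 78. , 80. ]), np.int64(54)) (array([77.4, 78.3, 79.3]), np.int64(54))
ledge (array([62.9, 64.2, 66.2]), np.int64(30)) (array([62.6, 63.6, 64.8]), np.int64(39))
tab -1.2 27.9 121.4 34
tab -0.5 -26.9 121.7 36
body -0.5456043033070161 -66.30138739257718 65.06438385498562
```

View pics/side7.png

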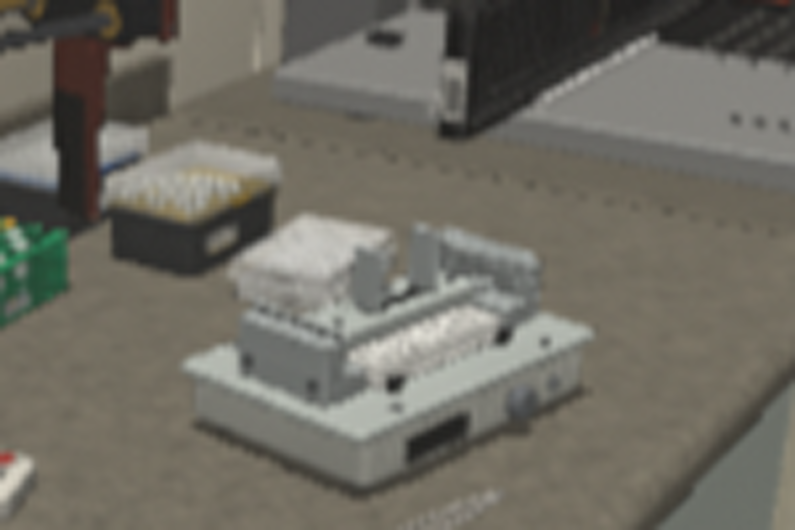

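View pics/top7.png

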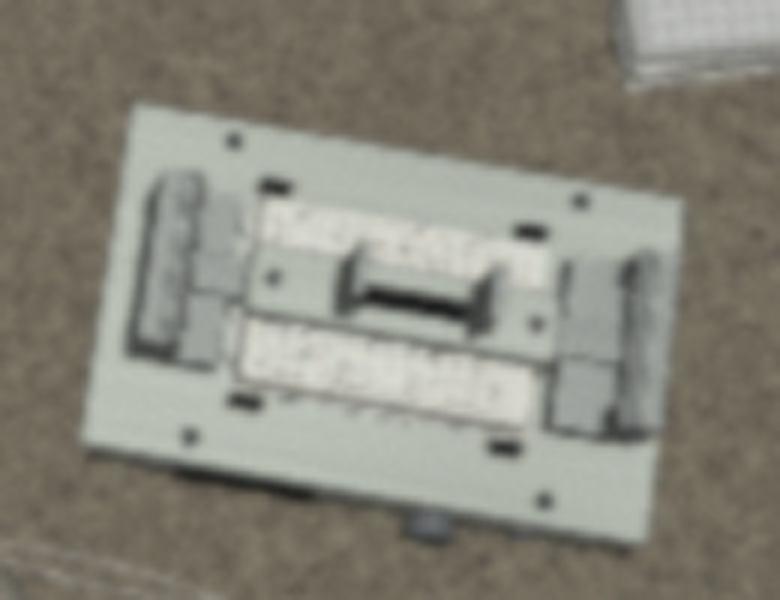

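Both tongues show at 70 mm (65 mm ledge plus 6 mm). The tabs are 54.8 mm apart centre to centre; 55 is expected with the tips on the recess backs 196 mm apart. The bar is level and centred, so I'm handing in.

Run:
```python
from h import *
print(ctrl.close_job())
```

```text
the job is handed in; nothing more can be done
None
```

The longer bar is fitted across the shaker plate. I pinched its tabs fully (31.5 mm opening), lowered it between the posts until it touched the ledges (8.5 N), and released it. The arm then backed off to a clear spot, and I handed the job in at about 13 s.

**Last checks:**
- **Tongues:** both read about 70 mm high, as expected for 6 mm tongues lying on the 65 mm ledges.
- **Tabs:** they are 54.8 mm apart centre to centre. 55 mm is expected with the tongues sprung out to the recess backs, so both should be in the recesses. The lips hide the tips themselves, so this is inferred, not seen.
- **Position:** the body is level (about 78 mm at both ends) and within about 1 mm of centre.
- **Short bar:** I never touched it, but I did not photograph it again at the end.

**What failed or disagreed:** one move call was malformed and refused, with no effect. The side camera disagreed with the positions from the top camera and the arm by 1–2 pixels, which was within the fitting clearance.

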